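# Unload a specimen carrier from the stage into the return chute

## Robot

A 6-joint arm with a two-finger parallel gripper is mounted at the origin on the work surface. World frame = base frame: x ahead of the robot, y to its left, z up, the work surface at z = 0. Lengths are in m, angles in degrees, forces in N, time in s.
With the tool pointing down it reaches from about 0.35 to 0.875 m from the base axis. Payload 4.2 kg.
Tool frame: the origin (TCP) lies midway between the tips of the shut fingers; the grasp point (between the pads) lies 19 mm behind it (r.grasp_offset is the distance from the TCP to the grasp point, in m); z points along the fingers, y is the direction in which the jaws open and shut (so a half turn about z gives the same grasp; the last joint's range is limited). The gripper opens to 87 mm and grips with 3 to 60 N. Pads are 19 mm wide; open, the fingers measure 117 mm over their backs; the gripper's body (75 mm by 190 mm) begins 51 mm behind the grasp point.
Start: joints at [-56.001, 22.042, 0.453, 0, -68.411, -14.817], TCP at [0.205, -0.59, 0.223] pointing down, gripper open.
Joint ranges: [-179.83, 179.83], [-69.29, 118.12], [-61.27, 80.66], [-181.25, 117.63], [-171.15, -9.14], [-177.46, 177.46]. Speed limits (degrees/s): [159.86, 159.86, 180, 180, 180, 180].

## Interface

Orientations are given as a 3x3 rotation matrix whose columns are the frame's x, y, z axes.
In Python, from station import r gives the robot as it stands.
- The arm moves only by the shell command python3 -m crank 'ROWS'. ROWS is JSON, a list of rows, each a list of 3 entries, a list of its own where there are three numbers: the closure, from -1 (fully open) to 1 (shut), so that 0 is half open, then the shift along the tool's x, y, z as a fraction of full scale, then the turn, a rotation vector about the tool's x, y, z as a fraction of full scale. In form: [[fingers, [dx, dy, dz], [wx, wy, wz]], ...]. A call has 1 to 8 rows; each row shifts and turns the commanded pose from where the row before left it, along the tool's axes as they then stand; what a row does not reach is not made up. Full scale, the value 1, is 100 mm for a shift and 45 degrees for a turn. A row lasts 1/10 s, in which the tool goes at most 50 mm and 8.59 degrees, less where a joint would pass 70% of its speed; a pose out of reach is approached as far as the arm can. A call with a number of a shift or a turn outside -1 to 1 is refused whole. A call with a gripper value outside its range is refused whole. The fingers move at their own pace and stop on an object; the grip force is fixed at half the most. Time passes only in rows, so rows that do not move let the fingers close. It gives the time, the measured TCP pose, the force and the opening at its end, in the units of the state.
- r.sense(): the state, without advancing time (a new reading comes with each control period).
- r.capture(name): name is "scene" or "top"; returns a dict with "img" (420x560x3 uint8, blue, green, red), "fx", "fy", "cx", "cy" (pixels), "R" (3x3) and "t" (3): a world point X has camera coordinates R X + t. Camera axes: x right, y down, z forward; pixel columns grow to the right and rows downward; lengths in m; the calibration is good to about 2 mm. A picture is of the moment at which its call begins. There is no depth.
- r.finish_job(): hands the job in, once; it reports no verdict.
The state is a dict: "time_s": time; "joints": joint angles; "joint_velocities": joint speeds; "effort": joint torques, N m; "tcp_pos": TCP position; "ee_rot": TCP orientation; "wrist_force": force on the tool from outside, world axes, zero at the start; "moment": the same for the moment, N m; "gripper_width": opening from 0.0 (shut) to 1.0 (fully open).
Only numpy, scipy, OpenCV 4.12 (cv2) and the standard library are available. Lean on these libraries where they do the work, as an engineer would, in place of code of your own. Each camera call takes 0.05 s, during which the arm holds its last target.

## Task

Unload the orange specimen carrier from the raised black stage: press on its top with the closed fingertips until it seats firmly on the slideway beneath, and slide it out of its recess towards the yellow-marked ledge; then push it off the ledge so that it drops into the blue return chute and comes to rest there face up. Press and push gently, never harder than a fingertip would (8 N or so, never over 15), and leave everything else on the bench and the shelf where it is.

Things in the scene. Friction and masses are not known exactly. Their poses are not given: they have to be found in the camera images.
- stage: fixed unloading station: white stand, black stage plate. Origin on the bench below the middle of the ledge; y runs level along the lane towards ledge and chute, x across it, z up. The lane: a channel 63 mm wide between side rails 20 mm wide whose tops are 120 mm above the bench. A shelf with two mounts is on the +x side (x 51 to 115, y -160 to -40, its top 92 mm high)
- ledge (a point): middle of the open ledge that ends the lane (yellow marks on the rails), at the height of the rail tops, 120 mm above the bench; axes as the stage's (y points off the ledge, over the chute)
- back_wall (a point): top middle of the face of the wall that closes the lane's back end, 163 mm behind the ledge, as high as the rails. Walls and rails are flush with the carrier's top, so the carrier cannot be gripped, nor reached from behind before it has been slid forward. Behind it one can then push it along with 1 to 4 N, fingertips some 6 mm below the rail tops
- lane_floor (a point): middle of the lane floor, 110 mm above the bench, axes as the stage's: two rubber strips (14 mm wide, 47 mm apart) on a soft spring bed hold the carrier up and grip it too well to drag it; about 1 N presses them down. Between them, hidden by a slit dust skin, 2 to 16 mm lower (differs every time), runs a slick steel slideway 26 mm wide (to 14 mm short of the ledge), on firm mounts (about 7 N per mm)
- chute_mid (a point): middle of the chute's sloping floor, axes as the stage's. The chute is fixed to the station and open above: it spans 4 to 179 mm beyond the ledge, 92 mm wide inside; slippery aluminium floor falling from 78 mm (at the ledge) to 18 mm above the bench; blue side walls 85 mm and end wall 75 mm high
- carrier_center (a point): centre of the orange carrier: plate 60 (x, across the lane) x 80 (y) x 10 mm, about 120 g, flush round steel coupon on its upper (z) face. Starts at the lane's back end within 2 mm of the wall, top at rail height. Pressed down onto the slideway it slides under a fingertip held at about 8 N; under 4 N or so, or not seated, the fingertip slips. Let go, it rises again
- mount_a: black round resin specimen mount with a copper face, 30 mm across, 18 mm tall, standing on the station's side shelf; origin under its centre. Leave it alone
- mount_b: green round resin specimen mount, same size, on the same shelf; origin under its centre. Leave it alone
- spare_carrier: grey spare carrier plate lying on the bench, 60 x 80 x 10 mm; not the one to unload; origin under its centre. Leave it alone
- slide_box: closed blue slide box, 90 x 170 x 34 mm, on the bench; origin under its centre. Leave it alone
- dish: shallow glass dish, 90 mm across, 16 mm tall, on the bench; origin under its centre. Leave it alone
- oil_bottle: small amber bottle with white cap, 36 mm across, 75 mm tall, on the bench; origin under its centre. Leave it alone
- driver: screwdriver with black handle, 160 mm long, lying on the bench. Leave it alone
There are look-alikes about, which are no part of the job. Of the things shaped like the part that bears carrier_center, the orange one is meant.

How it is judged:
By the outcome, as a careful person would: the job done as asked, in the order asked, and still so for the second after the job is handed in, with the robot touching nothing.
It also fails if it takes over 56 s, if anything falls off the work surface, if the arm or the gripper's body presses on something with over 40 N, if the wrist force passes 120 N, or if a joint passes its speed limit or range.

## Working session

There is one attempt and no reset: what is moved stays moved. The work goes in short steps, Python scripts to look and compute and a shell command to move; the robot and the scene stay as the last step left them, time stands still between calls to the robot, and variables do not carry over. Pictures are saved under pics/ and viewed, and the job is handed in when it is done.

```bash
ls; mkdir -p pics; python3 - <<'E'
from station import r
import cv2,pickle
s=r.sense(); print({k:s[k] for k in('time_s','tcp_pos','ee_rot','wrist_force','gripper_width')})
for n in("scene","top"):
    c=r.capture(n); pickle.dump(c,open(f"pics/{n}0.pkl","wb")); cv2.imwrite(f"pics/{n}0.png",c["img"]); print(n,c["fx"],c["fy"],c["cx"],c["cy"],c["R"],c["t"])
E
```

```text
pics
{'time_s': 0.0, 'tcp_pos': array([ 0.2051936 , -0.58970883,  0.2214356 ]), 'ee_rot': array([[-9.44533567e-01, -3.28413932e-01, -7.93655824e-04],
       [-3.28414882e-01,  9.44531349e-01,  2.04855464e-03],
       [ 7.68589206e-05,  2.19557701e-03, -9.99997587e-01]]), 'wrist_force': array([ 0.19456995, -0.49362468,  1.09509331]), 'gripper_width': 1.0016826464889534}
scene 380.63683937837556 380.63683937837556 277.15729507372043 205.78159322348228 [[ 0.67118459  0.74122406 -0.00990652]
 [ 0.60089992 -0.55184837 -0.5782583 ]
 [-0.43408586  0.38216523 -0.8157936 ]] [-0.36293423 -0.29488928  1.26800498]
top 486.53827024792315 486.53827024792315 282.25579343959953 212.41941916068686 [[-0.02647565 -0.99951946  0.01612091]
 [-0.99697223  0.02522184 -0.07355434]
 [ 0.07311239 -0.0180195  -0.99716091]] [0.0088251  0.55415459 1.55133476]
```

View pics/scene0.png

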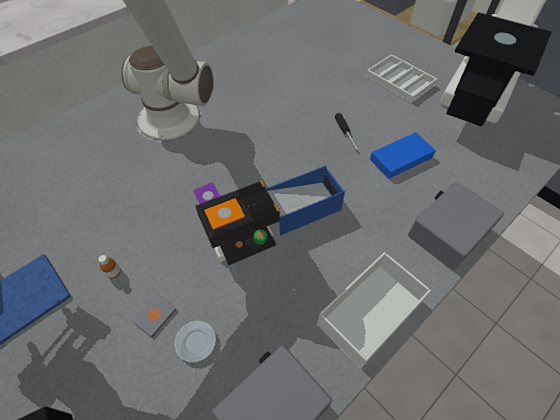

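View pics/top0.png

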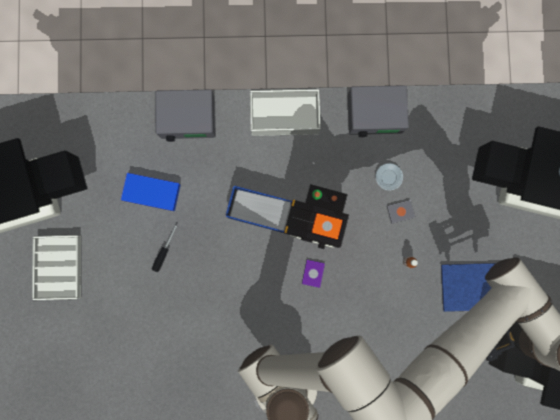

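The orange carrier is at scene (225,213) and top (326,226). The look-alikes are a purple plate at scene (207,193) / top (313,272) and the grey spare at scene (154,315) / top (401,211). I choose the orange one in the black stage, and check it in a close crop.

```bash
python3 - <<'E'
import cv2
a=cv2.imread("pics/top0.png")[175:260,220:360]; cv2.imwrite("pics/topc.png",cv2.resize(a,None,fx=5.7,fy=5.7,interpolation=cv2.INTER_CUBIC))
a=cv2.imread("pics/scene0.png")[155:275,190:350]; cv2.imwrite("pics/scc.png",cv2.resize(a,None,fx=5,fy=5,interpolation=cv2.INTER_CUBIC))
E
```

```text
(no output)
```

View pics/topc.png

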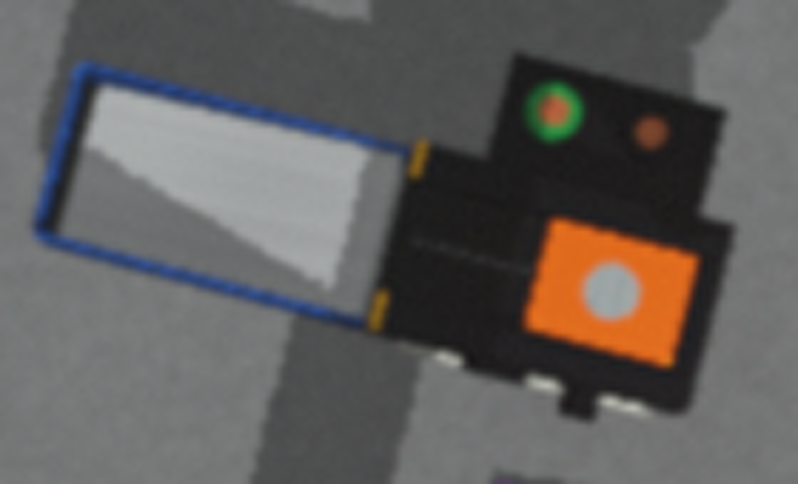

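View pics/scc.png

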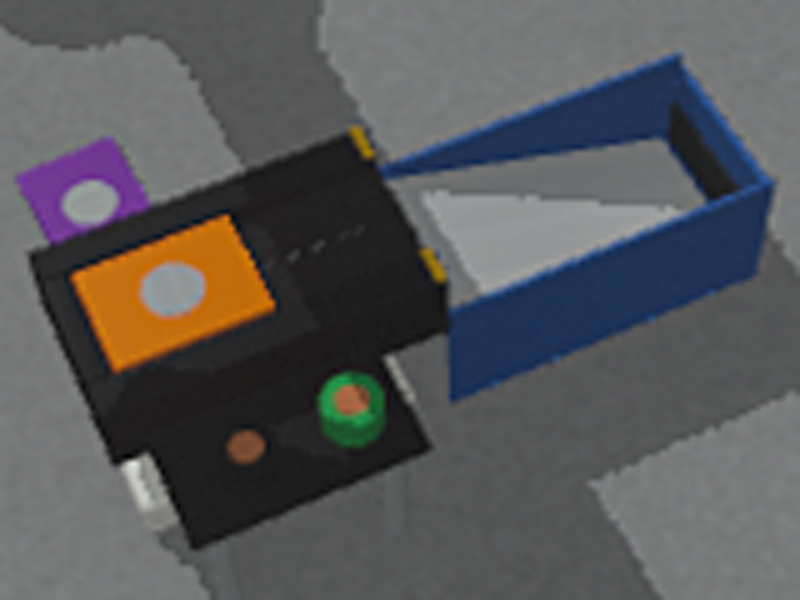

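```bash
cat > h.py <<'E'
import numpy as np,pickle
def proj(c,X):
    q=np.asarray(X)@np.asarray(c["R"]).T+np.asarray(c["t"]).ravel()
    return np.c_[c["fx"]*q[:,0]/q[:,2]+c["cx"],c["fy"]*q[:,1]/q[:,2]+c["cy"]]
def s2w(p,S):
    x,y,a=p; S=np.asarray(S,float); c,s=np.cos(a),np.sin(a)
    return np.c_[x+c*S[:,0]-s*S[:,1],y+s*S[:,0]+c*S[:,1],S[:,2]]
E
python3 - <<'E'
from h import *
from scipy.optimize import least_squares
T=pickle.load(open("pics/top0.pkl","rb"));C=pickle.load(open("pics/scene0.pkl","rb"))
def S(yc): return np.array([[.03,yc+.04,.12],[.03,yc-.04,.12],[-.03,yc-.04,.12],[-.03,yc+.04,.12],[.0515,0,.12],[.0315,0,.12],[-.0315,0,.12],[-.0515,0,.12]])
pt=np.array([(552,217),(698,257),(672,367),(525,329),(415,143),(409,177),(377,292),(369,328)])/5.7+[220,175]
ps=np.array([(274,306),(115,373),(72,272),(229,214),(446,278),(433,249),(376,157),(363,127)])/5+[190,155]
def f(v,w=3):
    e=[]
    if w&1:e.append((proj(T,s2w(v[:3],S(v[3])))-pt))
    if w&2:e.append((proj(C,s2w(v[:3],S(v[3])))-ps))
    return np.concatenate(e).ravel()
for w in(1,2,3):
    o=least_squares(f,[.45,-.0,-.25,-.12],args=(w,)); print(w,o.x.round(4),np.degrees(o.x[2]),o.fun.reshape(-1,2).round(1).tolist())
E
```

```text
1 [ 0.5348 -0.0234 -0.2814 -0.1202] -16.12330680254864 [[0.1, 0.3], [0.1, -0.1], [-0.2, -0.2], [-0.0, -0.2], [0.3, -0.3], [-0.3, 0.1], [0.1, 0.1], [-0.2, 0.2]]
2 [ 0.5435 -0.022  -0.2937 -0.1198] -16.826082331105074 [[0.3, 0.2], [-0.1, -0.6], [-0.1, 0.2], [-0.2, 0.0], [0.7, 0.4], [-0.3, -0.0], [0.2, -0.3], [-0.5, 0.1]]
3 [ 0.5396 -0.0222 -0.2877 -0.12  ] -16.48662072912159 [[-0.4, -1.1], [-0.4, -1.3], [-0.8, -1.4], [-0.6, -1.6], [-0.0, -1.8], [-0.7, -1.4], [-0.4, -1.5], [-0.7, -1.4], [-0.7, -0.6], [-1.1, -1.3], [-1.2, -0.4], [-1.3, -0.7], [-0.4, -0.6], [-1.4, -1.0], [-0.9, -1.1], [-1.7, -0.7]]
```

```bash
python3 - <<'E'
from h import *
from scipy.optimize import least_squares
T=pickle.load(open("pics/top0.pkl","rb"));C=pickle.load(open("pics/scene0.pkl","rb"))
for c in(T,C): print(-np.array(c["R"]).T@np.array(c["t"]).ravel())
def S(yc,z): return np.array([[.03,yc+.04,z],[.03,yc-.04,z],[-.03,yc-.04,z],[-.03,yc+.04,z],[.0515,0,z],[.0315,0,z],[-.0315,0,z],[-.0515,0,z]])
pt=np.array([(552,217),(698,257),(672,367),(525,329),(415,143),(409,177),(377,292),(369,328)])/5.7+[220,175]
ps=np.array([(274,306),(115,373),(72,272),(229,214),(446,278),(433,249),(376,157),(363,127)])/5+[190,155]
def f(v):
    return np.concatenate([proj(T,s2w(v[:3],S(v[3],v[4])))-pt,proj(C,s2w(v[:3],S(v[3],v[4])))-ps]).ravel()
o=least_squares(f,[.45,-.0,-.25,-.12,.12]); print(o.x.round(4),np.degrees(o.x[2]),o.fun.reshape(-1,2).round(1).tolist())
# base axis on ground in both
for c in(T,C): print(proj(c,[[0,0,0],[0,0,.1],[.205,-.59,.22]]))
E
```

```text
[0.43928859 0.02279834 1.58754858]
[ 0.97121784 -0.378306    0.86031277]
[ 0.5379 -0.0206 -0.2882 -0.1208  0.1132] -16.51305120791986 [[-0.8, -0.3], [-1.0, -0.5], [-1.4, -0.7], [-1.1, -0.9], [-0.6, -1.0], [-1.2, -0.6], [-1.0, -0.8], [-1.3, -0.8], [-0.7, 0.2], [-0.9, -0.5], [-0.9, 0.5], [-1.2, 0.3], [-0.4, 0.2], [-1.4, -0.1], [-0.8, -0.2], [-1.5, 0.2]]
[[285.02357165 386.21647755]
 [285.75402247 395.68980794]
 [496.09106591 326.64173147]]
[[168.20966425 117.26007821]
 [160.40053038  92.62122255]
 [-49.7708663  218.89569892]]
```

```bash
cat >> h.py <<'E'
def tool(st,tgt):
    return (np.asarray(st["ee_rot"]).T@(np.asarray(tgt)-st["tcp_pos"]))/.1
E
python3 - <<'E'
from h import *
from scipy.optimize import least_squares
T=pickle.load(open("pics/top0.pkl","rb"));C=pickle.load(open("pics/scene0.pkl","rb"))
def S(yc,z): return np.array([[.03,yc+.04,z],[.03,yc-.04,z],[-.03,yc-.04,z],[-.03,yc+.04,z],[.0515,0,z],[.0315,0,z],[-.0315,0,z],[-.0515,0,z]])
pt=(np.array([(552,217),(698,257),(672,367),(525,329),(415,143),(409,177),(377,292),(369,328)])+.5)/5.7-.5+[220,175]
ps=(np.array([(274,306),(115,373),(72,272),(229,214),(446,278),(433,249),(376,157),(363,127)])+.5)/5-.5+[190,155]
def f(v,w):
    return np.concatenate([proj(T,s2w(v[:3],S(v[3],.12)))-pt,proj(C,s2w(v[:3],S(v[3],.12)))-ps][w]).ravel()
for w in([slice(0,1),slice(1,2),slice(0,2)]):
    o=least_squares(f,[.45,-.0,-.25,-.12],args=(w,)); print(o.x.round(4),np.degrees(o.x[2]))
    print(s2w(o.x[:3],[[0,o.x[3],.12]]))
E
python3 -m crank '[[1,[0,0,0],[0,0,-0.19]],[1,[0,0,0],[0,0,-0.19]],[1,[0,0,0],[0,0,-0.19]],[1,[0,0,0],[0,0,-0.19]],[1,[0,0,0],[0,0,-0.19]],[1,[0,0,0],[0,0,-0.19]],[1,[0,0,0],[0,0,-0.07]]]'
python3 -c "
from h import *;from station import r
s=r.sense();print(tool(s,[.504,-.138,.17]))"
```

```text
[ 0.5361 -0.0222 -0.2814 -0.1202] -16.122325028723854
[[ 0.50274408 -0.13765471  0.12      ]]
[ 0.542  -0.0219 -0.2933 -0.1199] -16.804333513076124
[[ 0.50731085 -0.13671485  0.12      ]]
[ 0.5393 -0.0217 -0.2876 -0.1201] -16.478544330311195
[[ 0.5052602  -0.13689654  0.12      ]]
time_s: 0.8
tcp_pos: [0.2053, -0.5899, 0.2219]
ee_rot: [[-0.278, -0.961, -0.0], [-0.961, 0.278, 0.001], [-0.001, 0.001, -1.0]]
wrist_force: [0.5, -0.0, -0.2]
gripper_width: 0.443
[-5.17160745 -1.61224498  0.52308637]
```

```bash
python3 -m crank '[[1,[-0.36,-0.115,0],[0,0,0]],[1,[-0.36,-0.115,0],[0,0,0]],[1,[-0.36,-0.115,0],[0,0,0]],[1,[-0.36,-0.115,0],[0,0,0]],[1,[-0.36,-0.115,0],[0,0,0]],[1,[-0.36,-0.115,0],[0,0,0]],[1,[-0.36,-0.115,0],[0,0,0]],[1,[-0.36,-0.115,0],[0,0,0]]]'
python3 -m crank '[[1,[-0.36,-0.115,0.05],[0,0,0]],[1,[-0.36,-0.115,0.1],[0,0,0]],[1,[-0.36,-0.115,0.1],[0,0,0]],[1,[-0.36,-0.115,0.1],[0,0,0]],[1,[-0.36,-0.115,0.1],[0,0,0]],[1,[-0.36,-0.115,0.1],[0,0,0]],[1,[0,0,0],[0,0,0]]]'
python3 - <<'E'
from h import *;from station import r
import cv2
s=r.sense();print(tool(s,[.505,-.137,.13]))
for n in("scene","top"):
    c=r.capture(n);a=c["img"]; p=proj(c,[s["tcp_pos"]])[0];print(n,p)
    x,y=int(p[0])-50,int(p[1])-38
    pickle.dump(c,open(f"pics/{n}1.pkl","wb"));print(x,y)
    cv2.imwrite(f"pics/{n}1.png",cv2.resize(a[y:y+75,x:x+100],None,fx=8,fy=8,interpolation=cv2.INTER_CUBIC))
E
```

```text
time_s: 1.6
tcp_pos: [0.3752, -0.3383, 0.2222]
ee_rot: [[-0.282, -0.959, -0.001], [-0.959, 0.282, 0.0], [-0.0, 0.001, -1.0]]
wrist_force: [0.2, -0.3, -0.8]
gripper_width: 0.006
time_s: 2.3
tcp_pos: [0.503, -0.1491, 0.1657]
ee_rot: [[-0.278, -0.961, -0.003], [-0.961, 0.278, 0.001], [0.0, 0.003, -1.0]]
wrist_force: [-0.3, -0.1, -0.7]
gripper_width: 0.004
[-0.12165796  0.01350461  0.35716113]
scene [216.13669381 203.0351485 ]
166 165
top [332.49088425 224.95166429]
282 186
```

View pics/scene1.png

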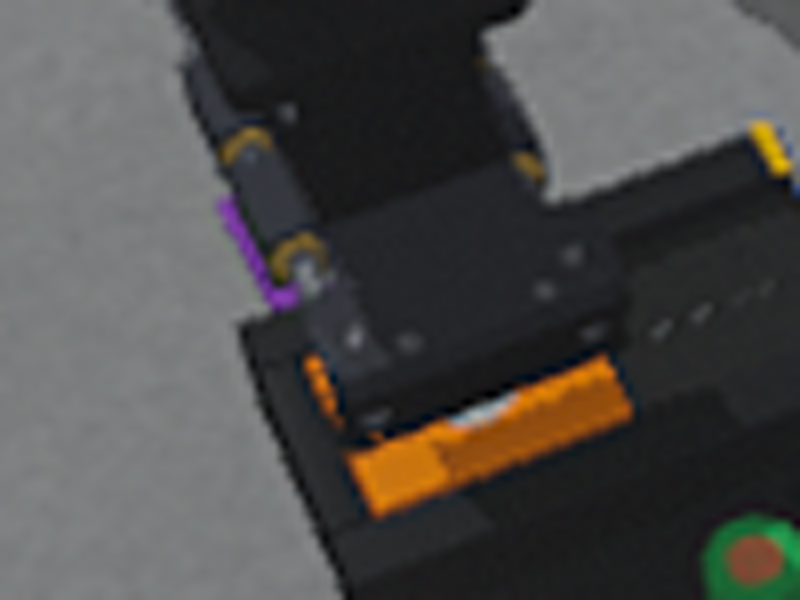

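View pics/top1.png

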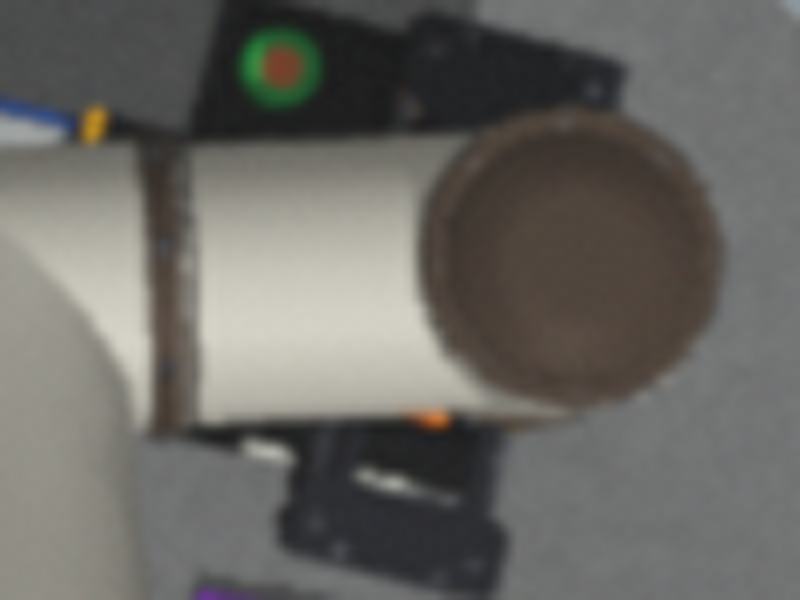

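```bash
python3 - <<'E'
from h import *;from station import r
s=r.sense();c=pickle.load(open("pics/top1.pkl","rb"));d=pickle.load(open("pics/scene1.pkl","rb"))
p=s["tcp_pos"];R=np.array(s["ee_rot"]);print(p)
for z in(-.07,-.08,-.1): 
  P=[p+R@[0,.095*k,z] for k in(-1,0,1)]
  print(z,((proj(c,P)-[282,186]+.5)*8-.5).round(0).tolist())
P=[p+R@[a*.0375,b*.095,-.07] for a,b in((1,-1),(-1,-1),(-1,1),(1,1))]
print(((proj(d,P)-[166,165]+.5)*8-.5).round(0).tolist())
E
```

```text
[ 0.50169224 -0.15137512  0.16684069]
-0.07 [[505.0, 46.0], [438.0, 309.0], [371.0, 574.0]]
-0.08 [[509.0, 43.0], [442.0, 307.0], [374.0, 574.0]]
-0.1 [[518.0, 36.0], [450.0, 304.0], [381.0, 575.0]]
[[346.0, 479.0], [630.0, 367.0], [366.0, -131.0], [110.0, -43.0]]
```

The carrier choice is confirmed: it is the only orange plate, and it sits in the black stage. The gripper is above it (scene crop, carrier front edge at (620,385)). The tips are hidden under the gripper body. The two cameras differ by about 4 mm, which a central press can tolerate. Descending now.

```bash
python3 -m crank '[[1,[-0.07,0.01,0.1],[0,0,0]],[1,[-0.07,0,0.1],[0,0,0]],[1,[0,0,0.1],[0,0,0]],[1,[0,0,0.04],[0,0,0]],[1,[0,0,0],[0,0,0]]]'
python3 -c "
from h import *;from station import r
s=r.sense();print(s['tcp_pos'],s['wrist_force'],tool(s,[.505,-.137,.12]))"
```

```text
time_s: 2.9
tcp_pos: [0.5041, -0.1386, 0.1326]
ee_rot: [[-0.282, -0.959, -0.002], [-0.959, 0.282, -0.0], [0.001, 0.002, -1.0]]
wrist_force: [-0.3, 0.4, -0.3]
gripper_width: 0.002
[ 0.50411068 -0.13864436  0.13256356] [-0.29533533  0.37533357 -0.28275518] [-0.01836265 -0.004143    0.12561625]
```

```bash
g(){ grep -E 'tcp|force'; }; python3 -m crank '[[1,[0,0,0.06],[0,0,0]],[1,[0,0,0.05],[0,0,0]],[1,[0,0,0],[0,0,0]]]' |g;python3 -m crank '[[1,[0,0,0.01],[0,0,0]],[1,[0,0,0],[0,0,0]]]'|g; python3 -m crank '[[1,[0,0,0.01],[0,0,0]],[1,[0,0,0],[0,0,0]]]'|g
```

```text
tcp_pos: [0.5043, -0.1384, 0.1218]
wrist_force: [-0.4, 0.5, 0.7]
tcp_pos: [0.505, -0.1384, 0.1216]
wrist_force: [-0.1, 0.6, -0.2]
tcp_pos: [0.5049, -0.1383, 0.1206]
wrist_force: [-1.0, 0.5, -0.3]
```

```bash
g(){ grep -E 'tcp|force'; }; python3 -m crank '[[1,[0,0,0.01],[0,0,0]],[1,[0,0,0],[0,0,0]]]' |g;python3 -m crank '[[1,[0,0,0.01],[0,0,0]],[1,[0,0,0],[0,0,0]]]'|g; 
```

```text
tcp_pos: [0.505, -0.1383, 0.1196]
wrist_force: [-0.7, 0.9, -0.0]
tcp_pos: [0.505, -0.1384, 0.1185]
wrist_force: [0.4, 0.2, 0.7]
```

```bash
g(){ grep -E 'tcp|force'; }; python3 -m crank '[[1,[0,0,0.01],[0,0,0]],[1,[0,0,0],[0,0,0]]]'|g
```

```text
tcp_pos: [0.5049, -0.1383, 0.1175]
wrist_force: [-0.3, 0.0, 1.5]
```

```bash
g(){ grep -E 'tcp|force'; }; python3 -m crank '[[1,[0,0,0.01],[0,0,0]],[1,[0,0,0],[0,0,0]]]'|g
```

```text
tcp_pos: [0.5049, -0.1383, 0.1164]
wrist_force: [-0.4, -1.1, 0.6]
```

```bash
cat > ok.py <<'E'
import sys
from station import r
s=r.sense(); f=s["wrist_force"][2]; print(s["tcp_pos"].round(4),s["wrist_force"].round(1))
sys.exit(0 if f<float(sys.argv[1]) else 1)
E
python3 -m crank '[[1,[0,0,0.01],[0,0,0]],[1,[0,0,0],[0,0,0]]]'>/dev/null; python3 ok.py 2.5 && python3 -m crank '[[1,[0,0,0.01],[0,0,0]],[1,[0,0,0],[0,0,0]]]'>/dev/null;  python3 ok.py 2.5 && python3 -m crank '[[1,[0,0,0.01],[0,0,0]],[1,[0,0,0],[0,0,0]]]'>/dev/null;  python3 ok.py 2.5 && python3 -m crank '[[1,[0,0,0.01],[0,0,0]],[1,[0,0,0],[0,0,0]]]'>/dev/null; python3 ok.py 2.5
```

```text
[ 0.5048 -0.1383  0.1154] [-0.9  0.3  0.4]
[ 0.5048 -0.1384  0.1144] [-0.  -0.3  0.8]
[ 0.5048 -0.1383  0.1134] [-0.1 -0.4  1.6]
[ 0.5048 -0.1384  0.1124] [0.  0.2 1. ]
```

```bash

python3 -m crank '[[1,[0,0,0.01],[0,0,0]],[1,[0,0,0],[0,0,0]]]'>/dev/null; python3 ok.py 2.5 && python3 -m crank '[[1,[0,0,0.01],[0,0,0]],[1,[0,0,0],[0,0,0]]]'>/dev/null;  python3 ok.py 2.5 && python3 -m crank '[[1,[0,0,0.01],[0,0,0]],[1,[0,0,0],[0,0,0]]]'>/dev/null;  python3 ok.py 2.5 && python3 -m crank '[[1,[0,0,0.01],[0,0,0]],[1,[0,0,0],[0,0,0]]]'>/dev/null; python3 ok.py 2.5
```

```text
[ 0.5049 -0.1384  0.1115] [ 0.2 -0.   0.4]
[ 0.5049 -0.1383  0.1104] [-0.1  0.   0.6]
[ 0.5049 -0.1384  0.1098] [-1.8  0.4  3.4]
[ 0.5049 -0.1384  0.1098] [-1.8  0.4  3.4]
```

```bash

python3 -m crank '[[1,[0,0,0.005],[0,0,0]],[1,[0,0,0],[0,0,0]]]'>/dev/null; python3 ok.py 6.5 && python3 -m crank '[[1,[0,0,0.003],[0,0,0]],[1,[0,0,0],[0,0,0]]]'>/dev/null;  python3 ok.py 2.5
```

```text
[ 0.5049 -0.1384  0.1095] [-1.3  0.8  5.3]
[ 0.505  -0.1384  0.1094] [-2.1  0.9  6.9]
```

```bash

python3 -m crank '[[1,[0,0,0.003],[0,0,0]],[1,[0,0,0],[0,0,0]]]'>/dev/null; python3 ok.py 8; python3 -m crank '[[1,[-0.02,0,0],[0,0,0]],[1,[-0.03,0,0],[0,0,0]],[1,[-0.03,0,0],[0,0,0]]]'>/dev/null;  python3 ok.py 2.5
```

```text
[ 0.505  -0.1384  0.1092] [-3.5  0.7  7.9]
[ 0.508  -0.1312  0.1095] [-0.2 -2.6  5.8]
```

```bash

python3 -m crank '[[1,[-0.02,0,0.003],[0,0,0]],[1,[-0.03,0,0],[0,0,0]],[1,[-0.03,0,0],[0,0,0]]]'>/dev/null;  python3 ok.py 2.5
python3 - <<'E'
from station import r
import cv2
a=r.capture("scene")["img"][155:275,190:350];cv2.imwrite("pics/s2.png",cv2.resize(a,None,fx=5,fy=5,interpolation=cv2.INTER_CUBIC))
E
```

```text
[ 0.5104 -0.1236  0.1093] [-0.3 -1.6  6.5]
```

View pics/s2.png

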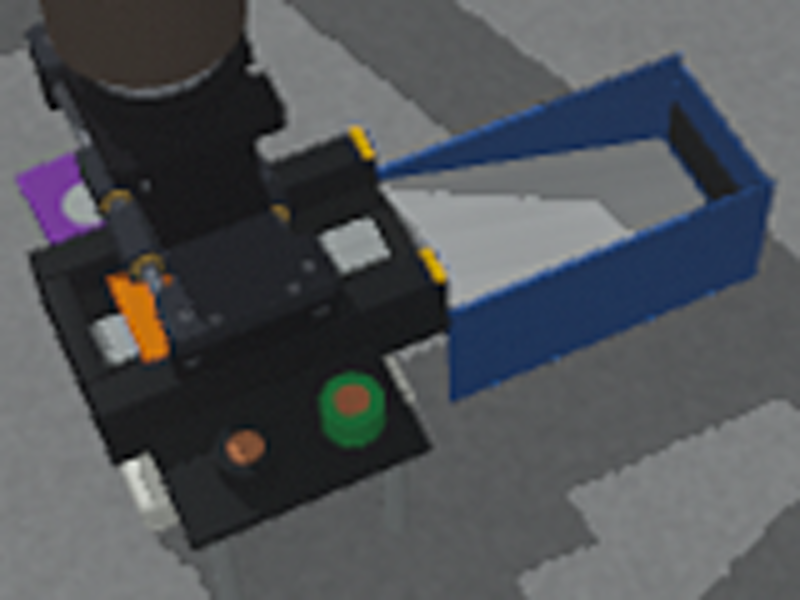

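The picture shows the carrier following the fingertip. Its back edge moved from crop (72,272) to about (110,278), and the bright slideway shows ahead and behind. Continuing.

```bash

python3 -m crank '[[1,[-0.02,0,0.002],[0,0,0]],[1,[-0.03,0,0],[0,0,0]],[1,[-0.03,0,0],[0,0,0]],[1,[-0.03,0,0],[0,0,0]]]'>/dev/null;  python3 ok.py 9 && python3 -m crank '[[1,[-0.03,0,0],[0,0,0]],[1,[-0.03,0,0],[0,0,0]],[1,[-0.03,0,0],[0,0,0]],[1,[-0.03,0,0],[0,0,0]]]'>/dev/null;  python3 ok.py 9
```

```text
[ 0.5136 -0.113   0.1093] [-0.8 -2.2  6.6]
[ 0.517  -0.1015  0.1093] [-1.1 -2.8  8. ]
```

```bash

python3 -m crank '[[1,[-0.03,0,0],[0,0,0]],[1,[-0.03,0,0],[0,0,0]],[1,[-0.03,0,0],[0,0,0]],[1,[-0.03,0,0],[0,0,0]]]'>/dev/null;  python3 ok.py 9 && python3 -m crank '[[1,[-0.03,0,0],[0,0,0]],[1,[-0.03,0,0],[0,0,0]],[1,[-0.02,0,0],[0,0,0]],[1,[0,0,0],[0,0,0]]]'>/dev/null;  python3 ok.py 9
python3 - <<'E'
from station import r
import cv2
a=r.capture("scene")["img"][155:275,190:350];cv2.imwrite("pics/s3.png",cv2.resize(a,None,fx=5,fy=5,interpolation=cv2.INTER_CUBIC))
E
```

```text
[ 0.5204 -0.0899  0.1093] [-0.3 -1.9  7. ]
[ 0.5227 -0.082   0.1093] [-0.7 -1.2  7. ]
```

View pics/s3.png

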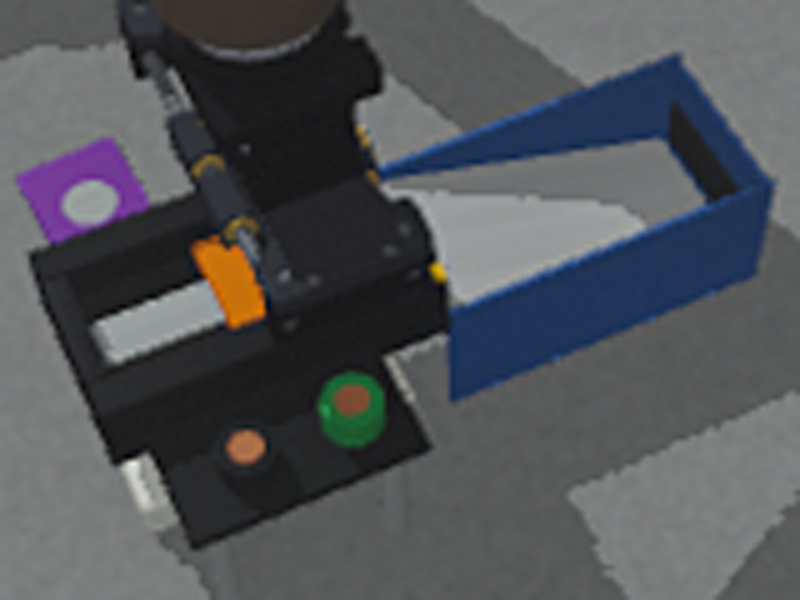

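```bash

python3 -m crank '[[1,[0,0,-0.03],[0,0,0]],[1,[0,0,-0.1],[0,0,0]],[1,[0,0,-0.15],[0,0,0]],[1,[0,0,-0.15],[0,0,0]],[1,[0.2,0.01,0],[0,0,0]],[1,[0.3,0,0],[0,0,0]],[1,[0.23,0,0],[0,0,0]],[1,[0,0,0],[0,0,0]]]'
python3 - <<'E'
from station import r
from h import *
import cv2
c=r.capture("scene");pickle.dump(c,open("pics/s4.pkl","wb"))
a=c["img"][155:275,190:350];cv2.imwrite("pics/s4.png",cv2.resize(a,None,fx=5,fy=5,interpolation=cv2.INTER_CUBIC))
s=r.sense();print(s["tcp_pos"],tool(s,s2w([.5393,-.0217,-.2876],[[0,-.133,.114]])[0]))
E
```

```text
time_s: 9.5
tcp_pos: [0.4987, -0.1531, 0.1509]
ee_rot: [[-0.285, -0.959, -0.001], [-0.959, 0.285, 0.0], [0.0, 0.001, -1.0]]
wrist_force: [0.5, -0.9, -0.3]
gripper_width: 0.008
[ 0.49929164 -0.15227698  0.150932  ] [-0.03558401 -0.01349518  0.36931544]
```

View pics/s4.png

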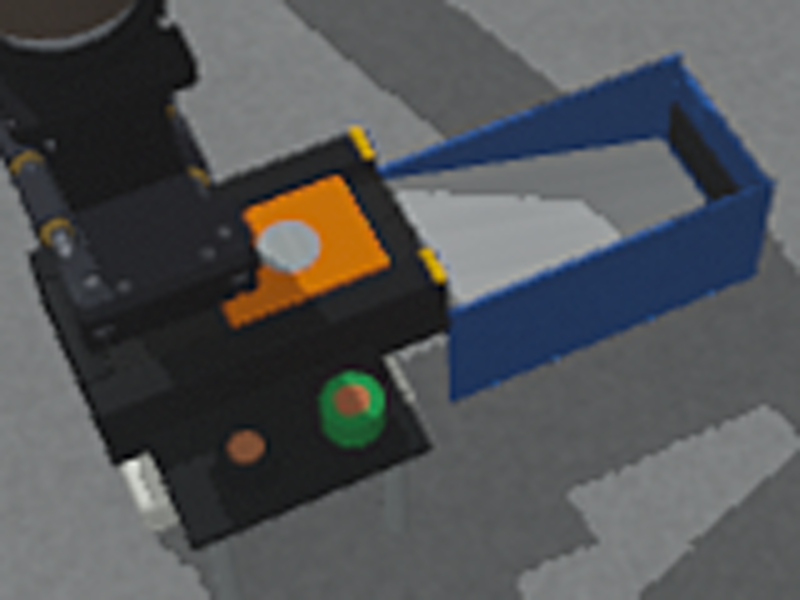

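```bash

python3 - <<'E'
from h import *
from scipy.optimize import fsolve
c=pickle.load(open("pics/s4.pkl","rb"))
for px in((172,290),(288,245),(340,174),(388,262),(231,327)):
    t=(np.array(px)+.5)/5-.5+[190,155]
    print(px,fsolve(lambda v:proj(c,s2w([.542,-.0219,-.2933],[[v[0],v[1],.12]]))[0]-t,[0,-.06]).round(4))
E
python3 -m crank '[[1,[0,-0.01,0.1],[0,0,0]],[1,[0,0,0.1],[0,0,0]],[1,[0,0,0],[0,0,0]]]' >/dev/null; python3 ok.py 2 && python3 -m crank '[[1,[0,0,0.06],[0,0,0]],[1,[0,0,0.06],[0,0,0]],[1,[0,0,0.04],[0,0,0]],[1,[0,0,0.01],[0,0,0]],[1,[0,0,0],[0,0,0]]]'
```

```text
(172, 290) [-1.000e-04 -1.203e-01]
(288, 245) [-0.0004 -0.0609]
(340, 174) [-0.029  -0.0212]
(388, 262) [ 0.0295 -0.0218]
(231, 327) [ 0.0314 -0.103 ]
[ 0.4996 -0.151   0.1287] [-0.4  0.2 -0.6]
time_s: 10.35
tcp_pos: [0.5009, -0.1518, 0.1138]
ee_rot: [[-0.282, -0.959, -0.0], [-0.959, 0.282, -0.0], [0.0, 0.0, -1.0]]
wrist_force: [-0.6, -0.4, -1.2]
gripper_width: 0.005
```

```bash

python3 -m crank '[[1,[-0.05,0,0],[0,0,0]],[1,[-0.05,0,0],[0,0,0]],[1,[-0.05,0,0],[0,0,0]],[1,[-0.03,0,0],[0,0,0]],[1,[-0.03,0,0],[0,0,0]],[1,[-0.02,0,0],[0,0,0]],[1,[-0.02,0,0],[0,0,0]]]' >/dev/null; python3 ok.py 2;python3 -m crank '[[1,[-0.02,0,0],[0,0,0]],[1,[-0.02,0,0],[0,0,0]],[1,[-0.02,0,0],[0,0,0]],[1,[-0.02,0,0],[0,0,0]]]' >/dev/null; python3 ok.py 2
```

```text
[ 0.5079 -0.1277  0.114 ] [-0.8 -1.3  0.4]
[ 0.5102 -0.1201  0.114 ] [ 0.7 -0.6 -0.3]
```

```bash

python3 -m crank '[[1,[-0.03,0,0],[0,0,0]],[1,[-0.03,0,0],[0,0,0]],[1,[-0.03,0,0],[0,0,0]],[1,[-0.03,0,0],[0,0,0]]]' >/dev/null; python3 ok.py 2
python3 - <<'E'
from station import r
import cv2
a=r.capture("scene")["img"][155:275,190:350];cv2.imwrite("pics/s5.png",cv2.resize(a,None,fx=5,fy=5,interpolation=cv2.INTER_CUBIC))
E
```

```text
[ 0.5137 -0.1083  0.114 ] [ 0.2 -0.7  0.6]
```

View pics/s5.png

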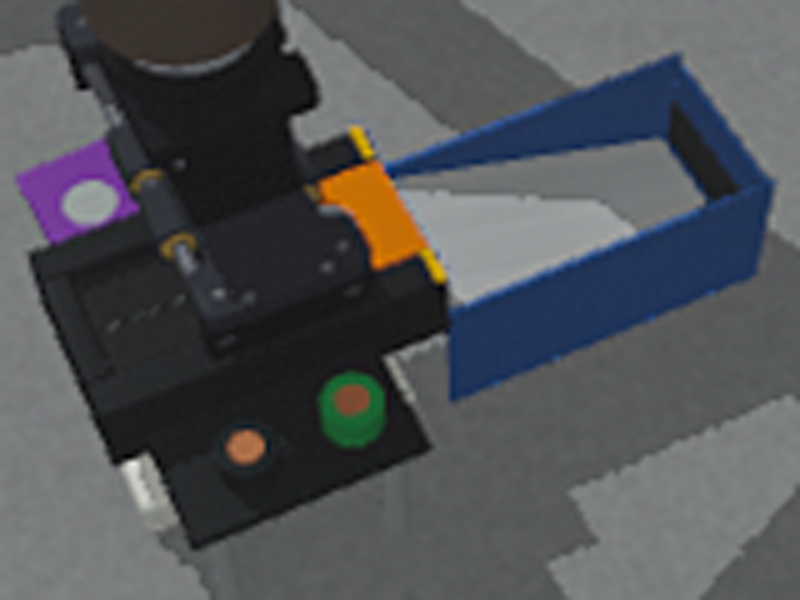

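The carrier follows the push squarely. Its front edge is at crop (375,165)–(425,250), just at the ledge marks. The force is under 2 N.

```bash

python3 -m crank '[[1,[-0.04,0,0],[0,0,0]],[1,[-0.04,0,0],[0,0,0]],[1,[-0.04,0,0],[0,0,0]],[1,[-0.04,0,0],[0,0,0]],[1,[-0.04,0,0],[0,0,0]]]' >/dev/null; python3 ok.py 2; python3 -m crank '[[1,[-0.04,0,0],[0,0,0]],[1,[-0.04,0,0],[0,0,0]],[1,[-0.04,0,0],[0,0,0]]]' >/dev/null; python3 ok.py 2
python3 - <<'E'
from station import r
import cv2
a=r.capture("scene")["img"][155:275,190:350];cv2.imwrite("pics/s6.png",cv2.resize(a,None,fx=5,fy=5,interpolation=cv2.INTER_CUBIC))
E
```

```text
[ 0.5193 -0.089   0.1139] [ 0.2 -1.   0.4]
[ 0.5227 -0.0776  0.1139] [ 0.9 -1.1  1.1]
```

View pics/s6.png

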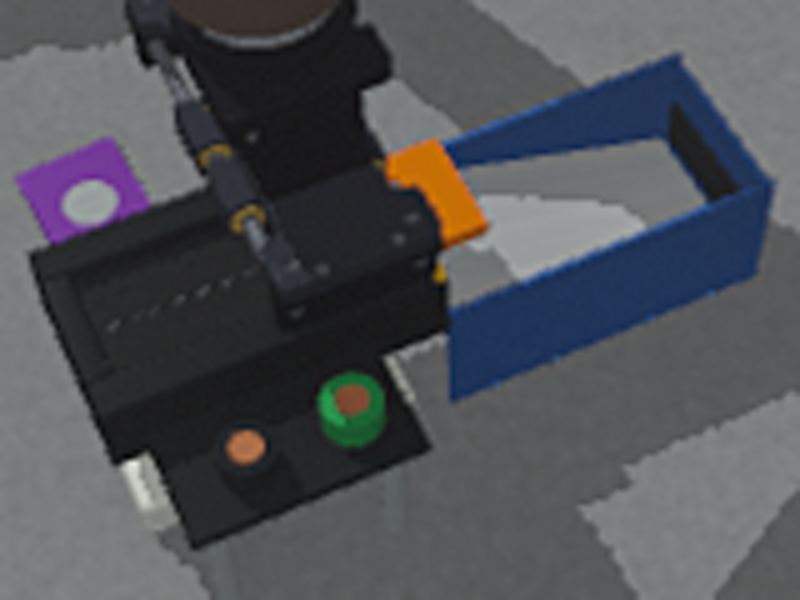

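```bash

python3 -m crank '[[1,[-0.05,0,0],[0,0,0]],[1,[-0.06,0,0],[0,0,0]],[1,[-0.06,0,0],[0,0,0]],[1,[-0.06,0,0],[0,0,0]]]' >/dev/null; python3 ok.py 2
python3 - <<'E'
from station import r
import cv2
a=r.capture("scene")["img"][155:275,190:350];cv2.imwrite("pics/s7.png",cv2.resize(a,None,fx=5,fy=5,interpolation=cv2.INTER_CUBIC))
E
```

```text
[ 0.5294 -0.0552  0.114 ] [ 0.3 -0.5  0.3]
```

View pics/s7.png

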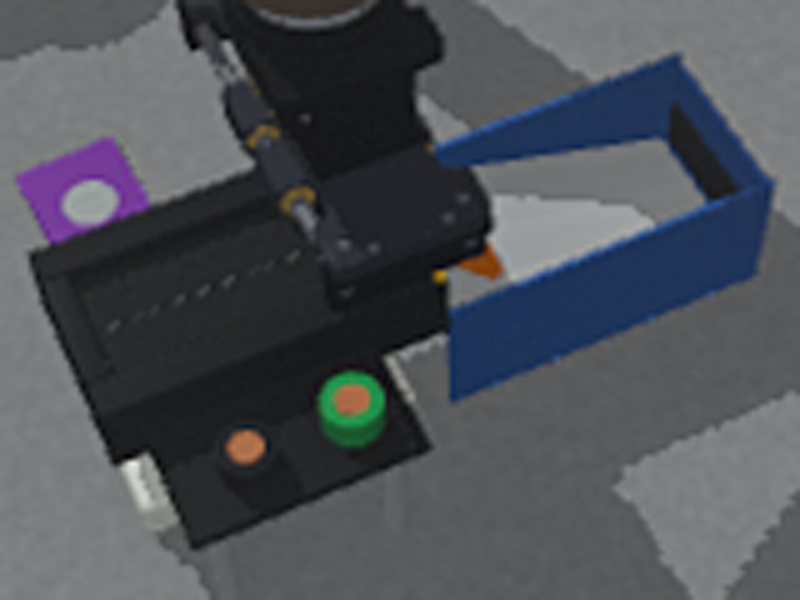

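It has tipped over the ledge: the front corner is at crop (495,270), down on the chute floor. Continuing slowly.

```bash

python3 -m crank '[[1,[-0.03,0,0],[0,0,0]],[1,[-0.03,0,0],[0,0,0]]]' >/dev/null; python3 ok.py 2; python3 -m crank '[[1,[-0.03,0,0],[0,0,0]],[1,[-0.03,0,0],[0,0,0]]]' >/dev/null; python3 ok.py 2
python3 - <<'E'
from station import r
import cv2
a=r.capture("scene")["img"][155:275,190:350];cv2.imwrite("pics/s8.png",cv2.resize(a,None,fx=5,fy=5,interpolation=cv2.INTER_CUBIC))
E
```

```text
[ 0.5308 -0.0498  0.1139] [-0.9  0.1 -0. ]
[ 0.5325 -0.0442  0.1139] [-0.4 -0.8 -0.3]
```

View pics/s8.png

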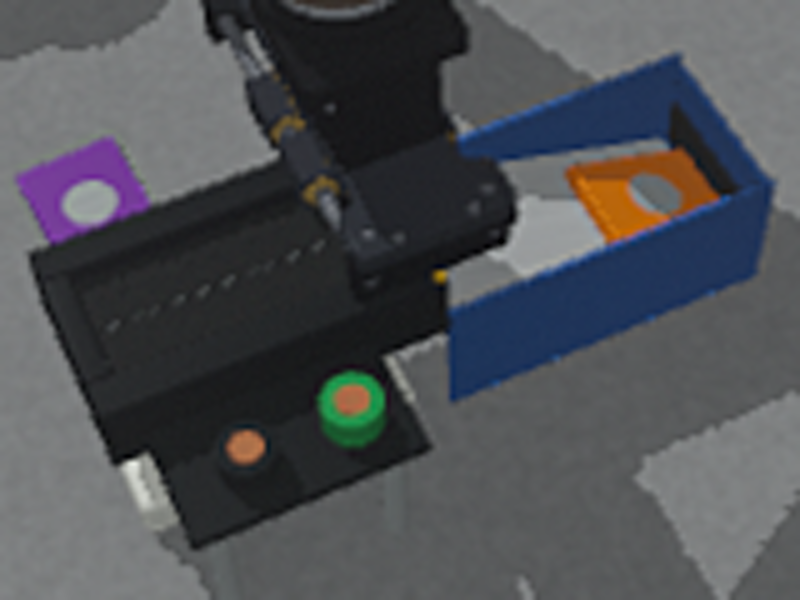

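The carrier slid to the chute end face up (coupon at crop (655,193)). I'll lift clear, let it settle and check.

```bash

python3 -m crank '[[1,[0,0,-0.1],[0,0,0]],[1,[0,0,-0.3],[0,0,0]],[1,[0,0,-0.3],[0,0,0]],[1,[0.3,0,-0.1],[0,0,0]],[1,[0.4,0,0],[0,0,0]],[1,[0.4,0,0],[0,0,0]],[1,[0.4,0,0],[0,0,0]],[1,[0,0,0],[0,0,0]]]'
python3 - <<'E'
from station import r
import cv2,numpy as np
a=r.capture("scene")["img"];b=r.capture("top")["img"]
cv2.imwrite("pics/s9.png",np.vstack([cv2.resize(a[150:280,190:350],(560,455)),]))
cv2.imwrite("pics/t9.png",cv2.resize(b[120:320,210:450],None,fx=3,fy=3));cv2.imwrite("pics/full9.png",a)
E
```

```text
time_s: 14.45
tcp_pos: [0.4887, -0.1916, 0.1948]
ee_rot: [[-0.287, -0.958, 0.0], [-0.958, 0.287, -0.0], [0.0, -0.0, -1.0]]
wrist_force: [-0.8, 0.2, -0.5]
gripper_width: 0.001
```

View pics/s9.png

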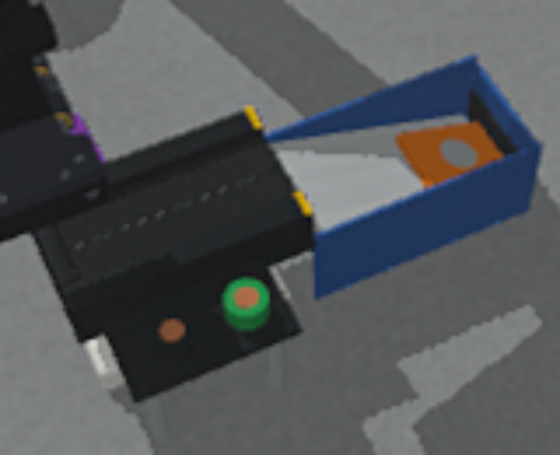

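View pics/t9.png

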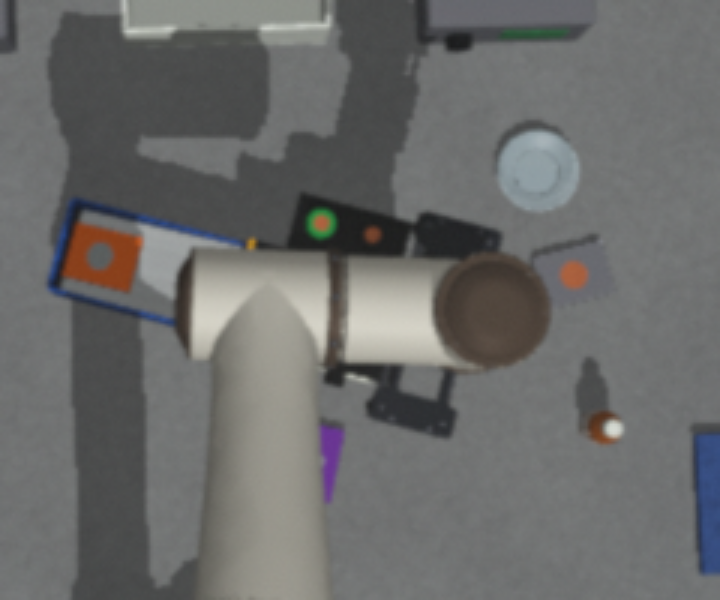

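View pics/full9.png

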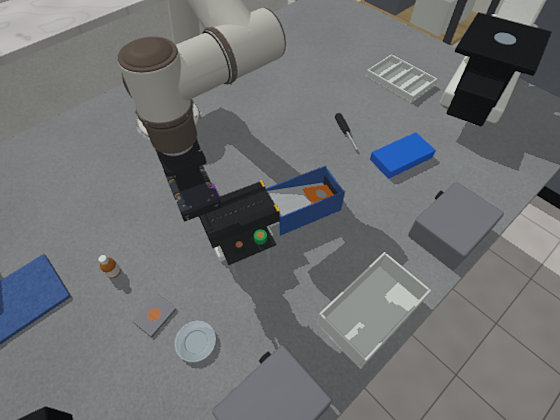

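The carrier lies flat and face up at the chute's lower end (scene (320,193), top crop (100,257)). The mounts, spare, dish, bottle, box and driver are where they were.

```bash
python3 -m crank '[[1,[0,0,0],[0,0,0]],[1,[0,0,0],[0,0,0]],[1,[0,0,0],[0,0,0]]]'; python3 -c "
from station import r
print(r.finish_job())"
```

```text
time_s: 14.85
tcp_pos: [0.4906, -0.1874, 0.194]
ee_rot: [[-0.28, -0.96, 0.0], [-0.96, 0.28, -0.0], [-0.0, -0.0, -1.0]]
wrist_force: [0.5, 0.3, -0.2]
gripper_width: 0.003
the job is handed in; nothing more can be done
None
```

The orange carrier is out of its recess and resting face up at the lower end of the blue chute; I handed the job in at about 15 s.

- **Pressing and sliding:** I pressed the carrier with closed fingertips until it seated about 10 mm down. I then slid it about 59 mm towards the ledge, with readings of 6–8 N, though one dipped to 5.8 N at the start of the slide.
- **Pushing off:** I lifted, went in behind it and pushed it off the ledge with readings of about 1 N. It tipped over the ledge and slid down the chute.
- **Last checks:** Both camera views show the carrier flat in the chute with the coupon up. The mounts, spare carrier, dish and bottle look unmoved in both. The scene view shows the same for the slide box and driver. The purple plate is mostly hidden behind the arm in the last pictures, and looked unmoved in the one before. The gripper was clear and reading no contact force.
- **Disagreements:** The two cameras placed the stage about 6 mm apart, so I worked from their average. Force was read only at the end of each move, so short peaks between readings would not show.

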